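Load food tins onto a sprung stacking lift, largest first

ROBOT

A 6-joint arm with a two-finger parallel gripper is mounted at the origin on the work surface. World frame = base frame: x ahead of the robot, y to its left, z up, the work surface at z = 0. Lengths are in m, angles in rad, forces in N, time in s.
With the tool pointing down it reaches from about 0.3 to 0.85 m from the base axis. Payload 5.4 kg.
Tool frame: the origin (TCP) lies on the centre line of the jaws, within the pads' length; the fingertips stand arm.finger_overhang ahead of it and the grasp point (between the pads) lies 3 mm ahead of it (arm.finger_overhang is the distance from the TCP to the fingertips, in m); z points along the fingers, y is the line along which they close (so a half turn about z gives the same grasp; the last joint's range is limited). The gripper opens to 85 mm and grips with 20 to 120 N. Pads are 22 mm wide; open, the fingers measure 114 mm over their backs; the gripper's body (76 mm by 85 mm) begins 54 mm behind the grasp point. The pads swing forward as they close: fully open they stand 13 mm farther back than shut.
Start: joints at [-1.394, 0.158, 1.597, -0, 1.386, -0.21], TCP at [0.217, -0.533, 0.253] pointing down, gripper open.
Joint ranges: [-2.91, 2.91], [-0.94, 2.29], [0.18, 2.7], [-1.29, 4.43], [0.17, 2.64], [-3, 3]. Speed limits (rad/s): [2.57, 2.57, 3.14, 3.14, 3.14, 3.14].

INTERFACE

Orientations are given as a unit quaternion [w, x, y, z].
In Python, from rig import monitor, snapshot, camera_model, hand_in, boxes_of, regions_of, arm gives the robot as it stands.
- The arm moves only by the tool arm_command, never from a script. Its argument "targets" is a list of rows, each a list of 3 entries, a list of its own where there are three numbers: the shift along the world's x, y, z as a fraction of full scale, then the turn, a rotation vector about the world's x, y, z as a fraction of full scale, then the closure, from 0 (fully open) to 1 (shut). A call has 1 to 8 rows; each row shifts and turns the commanded pose from where the row before left it; what a row does not reach is not made up. Full scale, the value 1, is 10 cm for a shift and 60 degrees for a turn. A row lasts 1/10 s, in which the tool goes at most 50 mm and 8.59 degrees, less where a joint would pass 70% of its speed; a pose out of reach is approached as far as the arm can. A call with a number of a shift or a turn outside -1 to 1 is refused whole. A call with a gripper value outside its range is refused whole. The fingers move at their own pace and stop on an object; the grip force is fixed at half the most. Time passes only in rows, so rows that do not move let the fingers close. It gives the time, the measured TCP pose, the force, the opening and the grip force at its end, in the units of the state.
- monitor.sense(): the state, without advancing time (a new reading comes with each control period).
- snapshot(name): name is "scene" or "side" or "wrist"; returns (picture, depth): 480x640x3 uint8, red, green, blue; 480x640 float32, m along the optical axis (not along the pixel's ray), 0 where there is no reading.
- camera_model(name): a dict with "mtx" (3x3 intrinsics, pixels), "distortion" ([k1, k2, p1, p2, k3] as OpenCV has them; the pictures are not rectified), "extrinsics" (4x4, takes a point from world to camera coordinates); the wrist camera has in their place "mount" (4x4, takes a point from camera to tool coordinates, whose origin is the TCP and whose axes are the flange's). Camera axes: x right, y up, looking along -z (the intrinsics and any distortion apply to the point x, -y, -z); pixel columns grow to the right and rows downward; lengths in m; the calibration is good to about 2 mm. A picture is of the moment at which its call begins: read the wrist's pose just before it. camera_model takes no time and is no camera call.
- hand_in(): hands the job in; it is judged then, once.
Trained networks look in the newest picture that a camera, given by its name, has taken for a name from the list of things; names that differ only in an ending like _2 or _b are one class to them, and where a whole thing is asked for, a point or a joint stands for the part that bears it (a point fixed in the world has none). Each returns a list of dicts, best first, with "score" (0 to 1); they miss things now and then, are a little off and sometimes report something else, mostly with a low value. They report only what shows in the picture. A call takes as long as a camera call. They do not tell look-alikes from the thing itself.
- boxes_of(label, camera): "pixel" ([row, column] in pixels, amid what is visible of it).
- regions_of(label, camera): "mask" (480x640 bool, what is visible of it) and "pixel" ([row, column] in pixels, amid what is visible of it).
The state is a dict: "time": time; "qpos": joint angles; "joint_velocities": joint speeds; "effort": joint torques, N m; "tcp_pos": TCP position; "ee_rot": TCP orientation; "contact_force": force on the tool from outside, world axes, zero at the start; "moment": the same for the moment, N m; "finger_gap": finger opening in m; "gripper_force": force on a finger pad.
Only numpy, scipy, OpenCV 4.12 (cv2) and the standard library are available. Lean on these libraries where they do the work, as an engineer would, in place of code of your own. Each camera call takes 0.05 s, during which the arm holds its last target. There are 200 camera calls.

TASK

Put the three flat metal food tins away in the sprung stacking lift: slide each one along the wooden deck and in through the open front of the well, the largest first, then the middle one on top of it and the smallest last, so that they sit flat in one stack and the platform sinks under them. Keep the tins flat and on the deck or in the well, and leave the ramekin and the four small pots on the deck standing where they are.

Things in the scene. Friction and masses are not known exactly. Their poses are not given: they have to be found in the camera images.
- deck: Fixed raised wooden deck; origin at worktop level (z = 0). In its frame (x away from the robot, y left, z up; it may be turned a little) its flat top, 130 mm up, spans x -150 to 220 and y -420 to 420 mm, without a rim. A square well 122 by 122 mm is cut in it: x 84 to 206, y -61 to 61 mm.
- guard (a point): Middle of the back of the steel guard round the well (209, 0, 158 mm in the deck's frame), on its upper edge. The guard is 6 mm thick, stands 28 mm above the deck, and closes the well's back (x 206 to 212) and its two sides (|y| 61 to 67, only from x 114 to 212); the front, towards the robot, is open.
- mouth (a point): Middle of the well's open front edge, on the deck top (84, 0, 130 mm in the deck's frame), axes as the deck's. Tins slide in along +x here.
- well (a point): Centre of the well at deck-top height (145, 0, 130 mm in the deck's frame).
- lift (a joint): How far the sprung platform in the well has sunk, m: 0 at rest when empty, up to 0.118. Spring about 144 N/m (about 68 mm per kg), damped. Each tin sinks it by a little more than the tin's own height, so that the next can slide over the one before.
- lift_top (a point): Centre of the top face of the sprung platform (116 by 116 mm aluminium plate that moves straight down), 2 mm below the deck top when empty; z up.
- large_tin_center (a point): Centre (half-way up) of the large closed round tin: diameter 110, height 30 mm, about 0.5 kg, flat lid; too wide to grasp. z is its axis.
- middle_tin_center (a point): Centre (half-way up) of the middle closed round tin: diameter 98, height 26 mm, about 0.42 kg; too wide to grasp. z is its axis.
- small_tin_center (a point): Centre (half-way up) of the small closed round tin: diameter 86, height 22 mm, about 0.34 kg. z is its axis.
- ramekin_center (a point): Centre of an open white bowl (ramekin) on the deck, diameter 80, height 45 mm; not to be moved.
- spice_a_center (a point): Centre of a spice pot on the deck, diameter 40, height 50 mm; not to be moved.
- spice_b_center (a point): Centre of a spice pot on the deck, diameter 44, height 46 mm; not to be moved.
- salt_center (a point): Centre of a small white pot on the deck, diameter 36, height 45 mm; not to be moved.
- pepper_center (a point): Centre of a small dark wooden pot on the deck, diameter 36, height 45 mm; not to be moved.
Not all that is in view belongs to the job. What is shaped like the part that bears small_tin_center but purple or red is not meant.

How it is judged:
On the way, in this order (a step that is already met when the one before it is completed fails the run):
1. the large tin lies flat on the platform, which has sunk under it (horizontal distance between large_tin_center and lift_top below 0.03 m and z of large_tin_center in the frame of lift_top between 0.01 and 0.02 m and angle between large_tin_center's own z axis and vertical below 0.08 rad and value of joint lift above 0.026 m), for 0.2 s.
2. the middle tin lies flat on the large one (horizontal distance between each of large_tin_center, middle_tin_center and lift_top below 0.03 m and z of large_tin_center in the frame of lift_top between 0.01 and 0.02 m and angle between each of large_tin_center, middle_tin_center's own z axis and vertical below 0.08 rad and z of middle_tin_center in the frame of lift_top between 0.038 and 0.048 m and value of joint lift above 0.05 m), for 0.2 s.
3. the small tin lies flat on the middle one (horizontal distance between each of large_tin_center, middle_tin_center, small_tin_center and lift_top below 0.03 m and z of large_tin_center in the frame of lift_top between 0.01 and 0.02 m and angle between each of large_tin_center, middle_tin_center, small_tin_center's own z axis and vertical below 0.08 rad and z of middle_tin_center in the frame of lift_top between 0.038 and 0.048 m and z of small_tin_center in the frame of lift_top between 0.062 and 0.072 m and value of joint lift above 0.07 m), for 0.2 s.
At the end, for the whole second after the job is handed in: In the well, from the platform up: large, middle, small tin, each flat (within 0.08 rad) and resting on the one below (height within 5 mm), each within 30 mm of the platform's centre, all at rest; the platform has sunk by more than 70 mm (all of step 3 and value of joint lift below 0.115 m and linear speed of each of large_tin, middle_tin, small_tin below 0.02 m/s); the robot touches nothing.
It fails at once if the ramekin or a small pot on the deck is shifted by more than 20 mm or tipped (distance of any of ramekin_center, spice_a_center, spice_b_center, salt_center, pepper_center from where it was at the start of the episode above 0.02 m or angle between any of ramekin_center, spice_a_center, spice_b_center, salt_center, pepper_center's own z axis and vertical above 0.4 rad).
It fails at once if a tin is tipped up by more than 0.6 rad (angle between any of large_tin_center, middle_tin_center, small_tin_center's own z axis and vertical above 0.6 rad).
It fails at once if a tin falls off the deck ((height (world z) of large_tin_center below 0.1 m and horizontal distance between large_tin_center and well above 0.1 m) or (height (world z) of middle_tin_center below 0.1 m and horizontal distance between middle_tin_center and well above 0.1 m) or (height (world z) of small_tin_center below 0.1 m and horizontal distance between small_tin_center and well above 0.1 m)).
It also fails if it takes over 72 s, if anything falls off the work surface, if the arm or the gripper's body presses on something with over 40 N, if the wrist force passes 120 N, or if a joint passes its speed limit or range.

## Working session

There is one attempt and no reset: what is moved stays moved. The work goes in short steps, Python scripts to look and compute and a tool call to move; the robot and the scene stay as the last step left them, time stands still between calls to the robot, and variables do not carry over. Pictures are saved under pics/ and viewed, at most 10 in all, crops included, and the job is handed in when it is done.

Besides the shell and the picture viewer there is one more tool, called after "Emit:" as a command line: name --argument value ..., lists and objects as JSON in quotes. arm_command: Moves the arm, as the interface text tells. Its arguments: {"type":"object","properties":{"targets":{"type":"array"}},"required":["targets"]}

```bash
mkdir -p pics
cat > h.py <<'E'
import numpy as np, cv2, json
from rig import monitor, snapshot, camera_model, hand_in, boxes_of, regions_of, arm
def world(cam, depth, pix):
    m=camera_model(cam); pix=np.asarray(pix,float).reshape(-1,2)
    d=np.array([depth[int(r),int(c)] for r,c in pix])
    u=cv2.undistortPoints(pix[:,::-1].reshape(-1,1,2).copy(),np.array(m["mtx"]),np.array(m["distortion"])).reshape(-1,2)
    p=np.c_[u[:,0]*d,-u[:,1]*d,-d,np.ones(len(d))]
    return (np.linalg.inv(np.array(m["extrinsics"]))@p.T).T[:,:3]
def ray_at_z(cam,pix,z):
    m=camera_model(cam); pix=np.asarray(pix,float).reshape(-1,2)
    u=cv2.undistortPoints(pix[:,::-1].reshape(-1,1,2).copy(),np.array(m["mtx"]),np.array(m["distortion"])).reshape(-1,2)
    T=np.linalg.inv(np.array(m["extrinsics"])); d=(T[:3,:3]@np.c_[u[:,0],-u[:,1],-np.ones(len(u))].T).T
    return T[:3,3]+d*((z-T[2,3])/d[:,2])[:,None]
E
python3 - <<'E'
from h import *
for n in ("scene","side"):
    im,d=snapshot(n); cv2.imwrite(f"pics/{n}0.png",im[:,:,::-1]); np.save(f"/tmp/{n}.npy",d)
    for l in ["deck","large_tin_center","middle_tin_center","small_tin_center","lift_top","ramekin_center","spice_a_center","salt_center","pepper_center"]:
        for r in regions_of(l,n)[:4]:
            ii=np.argwhere(r["mask"]); ii=ii[[d[a,b]>0 for a,b in ii]]
            if len(ii)<5: continue
            w=world(n,d,ii); top=np.percentile(w[:,2],95); t=w[w[:,2]>top-.004]
            c,rad=cv2.minEnclosingCircle(t[:,:2].astype(np.float32)*1000)
            print(n,l,round(r["score"],2),np.round(r["pixel"]),"n",len(ii),"top %.3f"%top,"c",np.round(c),"r %.0f"%rad)
print(monitor.sense()); print(arm.finger_overhang)
E
```

```text
scene deck 0.61 [281. 305.] n 43134 top 0.133 c [589.  42.] r 479
scene large_tin_center 0.85 [168. 248.] n 1103 top 0.162 c [ 488. -280.] r 58
scene middle_tin_center 0.65 [215. 230.] n 1035 top 0.158 c [ 634. -154.] r 50
scene middle_tin_center 0.45 [260. 246.] n 1305 top 0.131 c [688.  18.] r 78
scene small_tin_center 0.89 [310. 489.] n 1002 top 0.025 c [333. 423.] r 93
scene small_tin_center 0.82 [424. 425.] n 1617 top 0.025 c [619. 515.] r 44
scene small_tin_center 0.8 [278. 451.] n 773 top 0.025 c [286. 279.] r 45
scene small_tin_center 0.76 [316. 403.] n 1325 top 0.154 c [545. 367.] r 45
scene lift_top 0.56 [257. 248.] n 1243 top 0.130 c [683.  16.] r 75
scene ramekin_center 0.69 [300. 313.] n 1007 top 0.175 c [660. 221.] r 41
scene spice_a_center 0.59 [337. 331.] n 505 top 0.181 c [688. 311.] r 20
scene salt_center 0.58 [245. 377.] n 321 top 0.176 c [432. 185.] r 18
scene pepper_center 0.55 [182. 304.] n 210 top 0.175 c [ 417. -123.] r 17
side deck 0.88 [270. 286.] n 53780 top 0.133 c [571.  21.] r 457
side deck 0.17 [242. 222.] n 1172 top 0.175 c [657. 219.] r 41
side large_
[... 809 characters left out ...]
 1.0, 'qpos': array([-1.39412597e+00,  1.58403276e-01,  1.59698379e+00,  8.59900016e-06,
        1.38619651e+00, -2.10091833e-01]), 'joint_velocities': array([ 0.00034985, -0.00060046, -0.00016448, -0.00033513, -0.00047568,
       -0.00063347]), 'effort': array([ 4.58273298e-04, -3.96023118e+01, -3.31709862e+01, -1.88390750e-04,
        6.23140368e-04, -6.38392933e-06]), 'tcp_pos': array([ 0.21687083, -0.53252482,  0.25330543]), 'ee_rot': array([4.60654457e-06, 9.81360226e-01, 1.92177282e-01, 4.15005848e-06]), 'contact_force': array([-0.35346093,  0.09903656, -1.14764479]), 'moment': array([-0.00155073,  0.01338255,  0.01431365]), 'gripper_force': 0.0, 'finger_gap': 0.0851320472029753}
0.022
```

View pics/scene0.png

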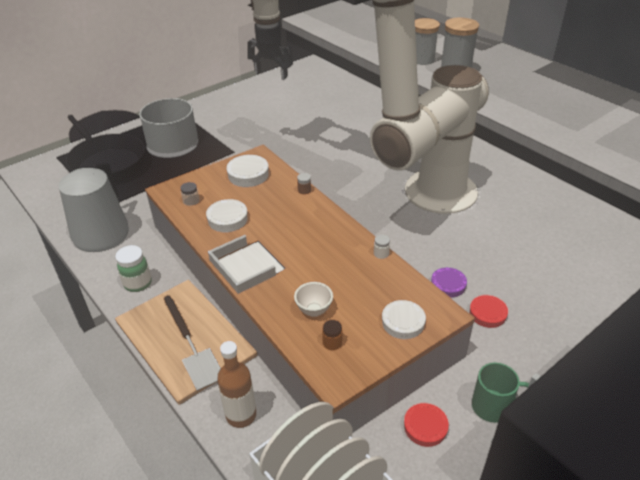

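View pics/side0.png

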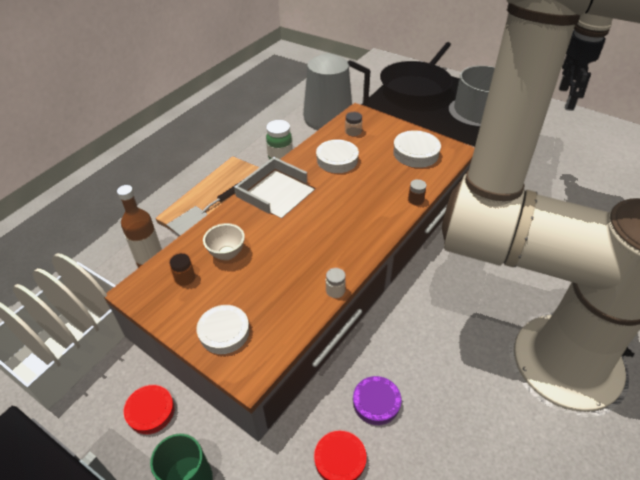

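The scene view shows large tin (168,248), middle (215,230), small white (316,403), the well at (262,248), and spice_b at (193,189). The side view agrees. The red and purple lids on the worktop are look-alikes. Next I need the deck frame.

Run:
```python
from h import *
for n in ("scene","side"):
    d=np.load(f"/tmp/{n}.npy"); rr,cc=np.nonzero(d>0); w=world(n,d,np.c_[rr,cc])
    k=(abs(w[:,2]-.130)<.004)&(w[:,0]>.25)&(w[:,0]<.95)&(abs(w[:,1])<.6)
    im=np.zeros((1000,1400),np.uint8); im[(w[k,0]*1000).astype(int),(w[k,1]*1000+700).astype(int)]=255
    im=cv2.morphologyEx(im,cv2.MORPH_CLOSE,np.ones((9,9))); im=cv2.morphologyEx(im,cv2.MORPH_OPEN,np.ones((9,9)))
    cs,_=cv2.findContours(im,0,2); c=max(cs,key=cv2.contourArea)
    (y,x),s,a=cv2.minAreaRect(c); print(n,"deck c",x,y-700,s,a)
    th=np.deg2rad(-a if a<45 else 90-a)   # x-axis yaw
    # candidates: print both signs via box corners
    print(np.round(cv2.boxPoints(((y-700,x),s,a))[:,::-1]))
    k=(w[:,2]>.150)&(w[:,2]<.166)&(abs(w[:,0]-.69)<.13)&(abs(w[:,1]-.02)<.1)
    g=w[k,:2]*1000; print("guard n",k.sum(), np.round(cv2.boxPoints(cv2.minAreaRect(g.astype(np.float32)))), g.min(0),g.max(0))
    k=(w[:,2]>.140)&(w[:,2]<.20)&(w[:,0]>.25)&(w[:,0]<.95)&(abs(w[:,1])<.5)
    im=np.zeros((1000,1400),np.uint8); im[(w[k,0]*1000).astype(int),(w[k,1]*1000+700).astype(int)]=255
    im=cv2.morphologyEx(im,cv2.MORPH_CLOSE,np.ones((7,7)))
    N,L,S,C=cv2.connectedComponentsWithStats(im)
    for i in range(1,N):
        if S[i][4]>250: print("blob x %d..%d y %d..%d"%(S[i][1],S[i][1]+S[i][3],S[i][0]-700,S[i][0]+S[i][2]-700))
```

```text
scene deck c 575.4977416992188 20.4678955078125 (843.6438598632812, 372.5497131347656) 4.021351337432861
[[ 732. -413.]
 [ 360. -387.]
 [ 419.  454.]
 [ 791.  428.]]
guard n 492 [[651. -56.]
 [750. -62.]
 [759.  83.]
 [660.  89.]] [651.65111569 -60.40214698] [757.26434225  85.72970721]
blob x 393..433 y -144..-103
blob x 412..452 y 166..204
blob x 432..543 y -339..-221
blob x 499..589 y 322..412
blob x 583..685 y -208..-101
blob x 622..701 y 177..261
blob x 644..687 y -304..-256
blob x 651..758 y -61..86
blob x 669..709 y 292..335
blob x 787..936 y 419..431
blob x 790..937 y 465..475
blob x 800..926 y -500..-410
blob x 856..915 y 229..284
side deck c 571.1697998046875 17.7880859375 (845.4854736328125, 374.1623840332031) 4.048259258270264
[[ 728. -417.]
 [ 355. -391.]
 [ 414.  453.]
 [ 788.  426.]]
guard n 529 [[643. -56.]
 [744. -63.]
 [754.  75.]
 [653.  83.]] [643.56462964 -59.47418424] [752.60193611  82.51322498]
blob x 390..427 y -145..-106
blob x 407..442 y 165..202
blob x 425..539 y -342..-223
blob x 495..585 y 321..410
blob x 579..679 y -209..-104
blob x 616..698 y 178..258
blob x 636..680 y -310..-260
blob x 643..753 y -60..83
blob x 663..702 y 292..331
blob x 779..931 y 464..473
blob x 781..930 y 418..427
blob x 791..911 y -500..-412
blob x 846..901 y 226..282
```

Emit:
arm_command --targets '[[[0.36, 0.24, 0], [0, 0, 0.1375], 0.3], [[0.36, 0.24, 0], [0, 0, 0.1375], 0.3], [[0.36, 0.24, 0], [0, 0, 0.1375], 0.3], [[0.36, 0.24, 0], [0, 0, 0.1375], 0.3], [[0.36, 0.24, 0], [0, 0, 0.1375], 0.3], [[0.36, 0.24, 0], [0, 0, 0.1375], 0.3], [[0.36, 0.24, -0.2], [0, 0, 0.1375], 0.3], [[0, 0, -0.3], [0, 0, 0], 0.3]]'

```text
time: 1.8
tcp_pos: [0.4736, -0.3624, 0.2051]
ee_rot: [0.003, 0.764, 0.645, 0.001]
contact_force: [-0.6, -0.3, 0.3]
finger_gap: 0.0597
gripper_force: 0.0
```

Run:
```python
from h import *
s=monitor.sense(); R=cv2.Rodrigues
q=s["ee_rot"]; print(s["time"],s["tcp_pos"],np.degrees(2*np.arctan2(q[2],q[1])),s["finger_gap"],s["contact_force"],arm.finger_overhang)
im,d=snapshot("wrist"); cv2.imwrite("pics/w1.png",im[:,:,::-1]); m=camera_model("wrist"); print(np.round(m["mount"],3))
```

```text
1.8 [ 0.47358287 -0.36236324  0.20511558] 80.40387208902179 0.059655703745026656 [-0.59948421 -0.26762355  0.27479669] 0.022
[[ 0.     0.953  0.302  0.078]
 [ 1.     0.    -0.001 -0.001]
 [-0.001  0.302 -0.953 -0.123]
 [ 0.     0.     0.     1.   ]]
```

View pics/w1.png

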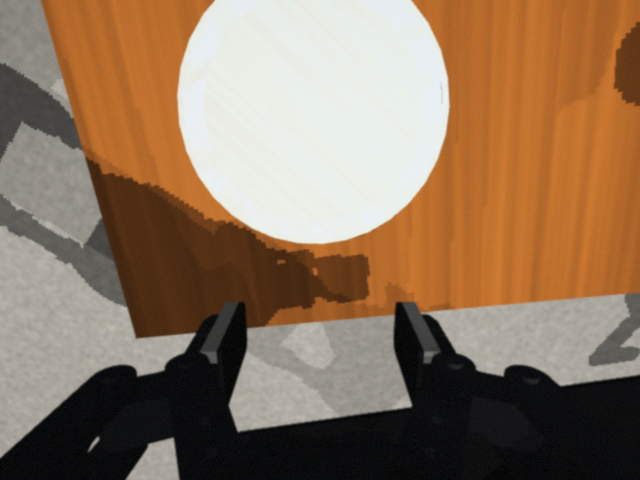

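The wrist view shows the large tin (edge at row 243, column 315) centred between the fingers (columns 245 to 395). I'll descend and push.

Emit:
arm_command --targets '[[[0, 0, -0.24], [0, 0, 0], 0.3], [[0, 0, -0.24], [0, 0, 0], 0.3], [[0.015, 0.1, 0], [0, 0, 0], 0.3], [[0.02, 0.12, 0], [0, 0, 0], 0.3], [[0.03, 0.17, 0], [0, 0, 0], 0.3], [[0.033, 0.2, 0], [0, 0, 0], 0.3], [[0.033, 0.2, 0], [0, 0, 0], 0.3], [[0.033, 0.2, 0], [0, 0, 0], 0.3]]'

```text
time: 2.65
tcp_pos: [0.4862, -0.2646, 0.1572]
ee_rot: [0.002, 0.766, 0.642, -0.0]
contact_force: [-1.0, -3.4, 0.6]
finger_gap: 0.0598
gripper_force: 2.0
```

```bash
cat >> h.py <<'E'
O=np.array([538,21.5]); A=np.array([[.9976,.07],[-.07,.9976]])  # world = O + A@(u,v)
def deck(p): return A.T@(np.array(p)[:2]-O)
def blobs():
    for n in ("scene","side"):
        im,d=snapshot(n); rr,cc=np.nonzero(d>0); w=world(n,d,np.c_[rr,cc])
        s=monitor.sense()["tcp_pos"]
        for l in ["large_tin_center","middle_tin_center","small_tin_center"]:
            for r in regions_of(l,n)[:3]:
                k=r["mask"][rr,cc]; t=w[k]
                if len(t)<50: continue
                top=np.percentile(t[:,2],90); t=t[t[:,2]>top-.004][:,:2]
                lo,hi=np.percentile(t@A*1000-O@A,[0.5,99.5],axis=0)
                if top>.1: print(n,l[:6],"%.2f top %.3f"%(r["score"],top),"u %.0f..%.0f v %.0f..%.0f"%(lo[0],hi[0],lo[1],hi[1]),"c",np.round((lo+hi)/2))
    s=monitor.sense(); q=s["ee_rot"]
    print("t",s["time"],"tcp deck",np.round(deck(s["tcp_pos"]*1000)),"z %.4f"%s["tcp_pos"][2],"yaw",np.degrees(2*np.arctan2(q[2],q[1])),s["contact_force"])
    return im
E
python3 - <<'E'
from h import *
im=blobs(); cv2.imwrite("pics/s1.png",im[:,:,::-1])
E
```

```text
scene large_ 0.65 top 0.161 u -74..31 v -282..-173 c [ -22. -227.]
scene middle 0.71 top 0.158 u 64..156 v -214..-120 c [ 110. -167.]
scene middle 0.46 top 0.176 u 129..168 v -314..-273 c [ 148. -293.]
scene small_ 0.87 top 0.154 u -59..25 v 303..388 c [-17. 346.]
side large_ 0.59 top 0.162 u -81..24 v -280..-172 c [ -29. -226.]
side large_ 0.16 top 0.158 u 57..151 v -218..-123 c [ 104. -171.]
side middle 0.97 top 0.157 u 57..151 v -218..-123 c [ 104. -171.]
side middle 0.26 top 0.177 u 123..162 v -318..-276 c [ 142. -297.]
side small_ 0.63 top 0.155 u -65..21 v 302..385 c [-22. 343.]
t 3.05 tcp deck [ -33. -290.] z 0.1553 yaw 79.8727137397003 [ 1.36913492 -0.40055912 -0.51837445]
```

View pics/s1.png

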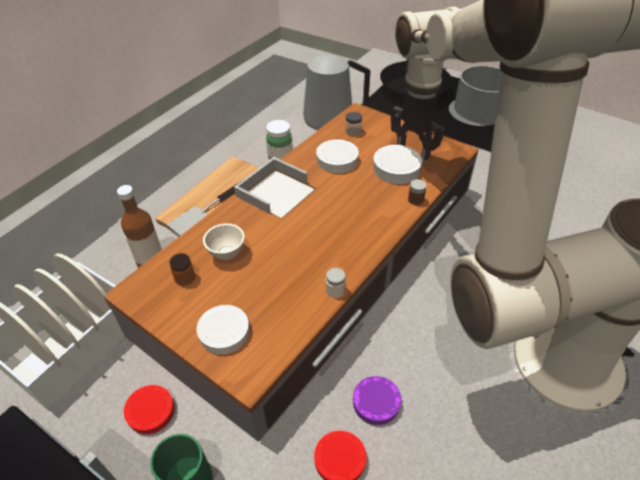

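The side view shows the large tin nested in the fingers at (163,397), sliding between the middle tin and the pepper pot. I'll continue the push.

Emit:
arm_command --targets '[[[0.02, 0.12, 0.01], [0, 0, 0], 0.3], [[0.036, 0.19, 0], [0, 0, 0], 0.3], [[0.036, 0.19, 0], [0, 0, 0], 0.3], [[0.036, 0.19, 0], [0, 0, 0], 0.3], [[0.036, 0.19, 0], [0, 0, 0], 0.3], [[0.036, 0.19, 0], [0, 0, 0], 0.3], [[0.036, 0.19, 0], [0, 0, 0], 0.3], [[0.036, 0.19, 0], [0, 0, 0], 0.3]]'

```text
time: 3.85
tcp_pos: [0.5125, -0.1202, 0.1565]
ee_rot: [0.001, 0.767, 0.642, -0.0]
contact_force: [-0.5, -4.3, 1.0]
finger_gap: 0.0597
gripper_force: 1.7
```

Emit:
arm_command --targets '[[[0.036, 0.19, 0], [0, 0, 0], 0.3], [[0.036, 0.19, 0], [0, 0, 0], 0.3], [[0.03, 0.15, 0], [0, 0, 0], 0.3], [[0.02, 0.1, 0], [0, 0, 0], 0.3], [[0.015, 0.08, 0], [0, 0, 0], 0.3], [[0.01, 0.06, 0], [0, 0, 0], 0.3], [[0.005, 0.03, 0], [0, 0, 0], 0.3], [[0, 0, 0], [0, 0, 0], 0.3]]'

```text
time: 4.65
tcp_pos: [0.5278, -0.0402, 0.1564]
ee_rot: [-0.0, 0.767, 0.642, 0.0]
contact_force: [-0.4, -1.1, 1.1]
finger_gap: 0.0599
gripper_force: 0.7
```

Run:
```python
from h import *
blobs()
```

```text
scene large_ 0.62 top 0.161 u -49..57 v -56..51 c [ 4. -3.]
scene middle 0.94 top 0.157 u 63..157 v -217..-120 c [ 110. -168.]
side large_ 0.87 top 0.161 u -56..50 v -58..49 c [-3. -5.]
side middle 0.68 top 0.158 u 57..152 v -198..-59 c [ 105. -129.]
side middle 0.40 top 0.155 u -64..20 v 301..385 c [-22. 343.]
side small_ 0.66 top 0.154 u -64..20 v 301..385 c [-22. 343.]
t 5.05 tcp deck [ -6. -62.] z 0.1561 yaw 79.90261532015165 [ 0.33191287 -0.52340264  0.49941194]
```

Emit:
arm_command --targets '[[[0.005, 0.04, 0], [0, 0, 0], 0.3], [[-0.03, -0.15, 0], [0, 0, 0], 0.3], [[0, 0, 0.3], [0, 0, 0], 0.3], [[0, 0, 0.3], [0, 0, 0], 0.3], [[-0.073, 0.078, 0], [0, 0, -0.14], 0.3], [[-0.073, 0.078, 0], [0, 0, -0.14], 0.3], [[-0.073, 0.078, 0], [0, 0, -0.14], 0.3], [[-0.073, 0.078, 0], [0, 0, -0.14], 0.3]]'

```text
time: 5.85
tcp_pos: [0.4955, -0.0206, 0.2163]
ee_rot: [-0.0, 0.921, 0.39, -0.0]
contact_force: [-0.8, 0.2, 0.6]
finger_gap: 0.0599
gripper_force: 0.0
```

Emit:
arm_command --targets '[[[-0.073, 0.078, 0], [0, 0, -0.14], 0.3], [[-0.073, 0.078, 0], [0, 0, -0.14], 0.3], [[-0.073, 0.078, 0], [0, 0, -0.14], 0.3], [[-0.073, 0.078, 0], [0, 0, -0.14], 0.3], [[-0.073, 0.078, 0], [0, 0, -0.14], 0.3], [[-0.073, 0.078, 0], [0, 0, -0.14], 0.3], [[0, 0, 0], [0, 0, 0], 0.3]]'

```text
time: 6.55
tcp_pos: [0.4515, 0.0267, 0.2161]
ee_rot: [-0.0, 0.999, -0.036, -0.0]
contact_force: [-0.0, 0.5, -1.0]
finger_gap: 0.0597
gripper_force: 0.0
```

Run:
```python
from h import *
im,d=snapshot("wrist"); cv2.imwrite("pics/w2.png",im[:,:,::-1])
blobs()
```

```text
scene large_ 0.83 top 0.162 u -50..56 v -52..55 c [3. 1.]
scene large_ 0.51 top 0.157 u 63..157 v -218..-121 c [ 110. -169.]
scene middle 0.66 top 0.157 u 63..157 v -218..-121 c [ 110. -169.]
scene middle 0.34 top 0.132 u -144..222 v -410..422 c [39.  6.]
scene small_ 0.92 top 0.154 u -58..25 v 304..388 c [-17. 346.]
side large_ 0.87 top 0.162 u -57..50 v -50..52 c [-4.  1.]
side middle 0.74 top 0.158 u 58..151 v -218..-122 c [ 104. -170.]
side middle 0.67 top 0.174 u 65..142 v 165..244 c [104. 204.]
side small_ 0.60 top 0.155 u -64..20 v 302..385 c [-22. 344.]
t 7.0 tcp deck [-86.  -1.] z 0.2163 yaw -4.063680157095058 [ 0.07514121 -0.15843897  1.18849134]
```

View pics/w2.png

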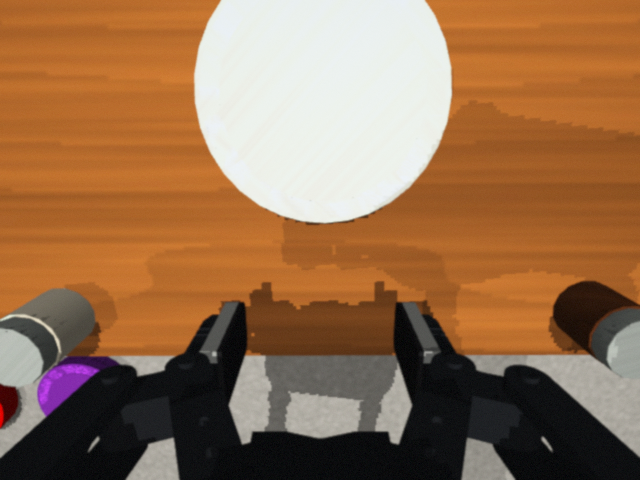

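The wrist view shows the large tin (column 322) centred between the fingers (245 to 395), with the pots clear at both sides. Now the push towards the well.

Emit:
arm_command --targets '[[[0, 0, -0.3], [0, 0, 0], 0.3], [[0, 0, -0.3], [0, 0, 0], 0.3], [[0.1, -0.007, 0], [0, 0, 0], 0.3], [[0.15, -0.01, 0], [0, 0, 0], 0.3], [[0.18, -0.013, 0], [0, 0, 0], 0.3], [[0.18, -0.013, 0], [0, 0, 0], 0.3], [[0.18, -0.013, 0], [0, 0, 0], 0.3], [[0.07, -0.005, 0], [0, 0, 0], 0.3]]'

```text
time: 7.8
tcp_pos: [0.5399, 0.0201, 0.1573]
ee_rot: [0.0, 0.999, -0.035, 0.0]
contact_force: [-4.1, -0.4, 1.2]
finger_gap: 0.0597
gripper_force: 2.0
```

Run:
```python
from h import *
im,d=snapshot("wrist"); cv2.imwrite("pics/w3.png",im[:,:,::-1])
blobs()
```

```text
scene large_ 0.67 top 0.173 u 71..148 v 170..246 c [110. 208.]
scene large_ 0.65 top 0.162 u 8..116 v -52..56 c [62.  2.]
scene middle 0.75 top 0.157 u 61..157 v -218..-121 c [ 109. -169.]
scene small_ 0.75 top 0.154 u -60..24 v 304..388 c [-18. 346.]
side large_ 0.57 top 0.162 u -14..109 v -50..65 c [47.  8.]
side small_ 0.78 top 0.155 u -64..20 v 301..385 c [-22. 343.]
t 8.25 tcp deck [ 0. -1.] z 0.1566 yaw -4.088739446283636 [0.40770445 1.30672537 0.82302693]
```

View pics/w3.png

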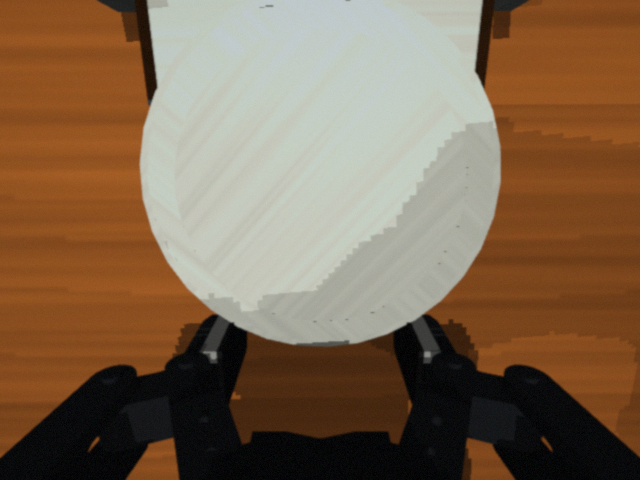

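The wrist view shows the tin (centre column 320) lined up with the well edges (columns 150 and 485). I'll push it in.

Emit:
arm_command --targets '[[[0.13, -0.009, 0], [0, 0, 0], 0.3], [[0.15, -0.01, 0], [0, 0, 0], 0.3], [[0.15, -0.01, 0], [0, 0, 0], 0.3], [[0.15, -0.01, 0], [0, 0, 0], 0.3], [[0.13, -0.009, 0], [0, 0, 0], 0.3], [[0.1, -0.007, 0], [0, 0, 0], 0.3], [[0.06, -0.004, 0], [0, 0, 0], 0.3], [[0.04, -0.003, 0], [0, 0, 0], 0.3]]'

```text
time: 9.05
tcp_pos: [0.6289, 0.0142, 0.1557]
ee_rot: [-0.0, 0.999, -0.036, -0.001]
contact_force: [0.1, 0.4, -0.2]
finger_gap: 0.06
gripper_force: 0.0
```

Run:
```python
from h import *
im,d=snapshot("wrist"); cv2.imwrite("pics/w4.png",im[:,:,::-1])
blobs()
```

```text
scene large_ 0.75 top 0.129 u 94..196 v -52..44 c [145.  -4.]
scene middle 0.97 top 0.157 u 63..158 v -218..-120 c [ 110. -169.]
scene small_ 0.80 top 0.153 u -59..24 v 305..387 c [-18. 346.]
side large_ 0.59 top 0.121 u 94..196 v -53..46 c [145.  -4.]
side large_ 0.37 top 0.177 u 123..160 v -314..-275 c [ 142. -294.]
side middle 0.65 top 0.155 u -65..19 v 303..385 c [-23. 344.]
side middle 0.58 top 0.158 u 55..149 v -216..-125 c [ 102. -171.]
side small_ 0.94 top 0.155 u -65..19 v 301..385 c [-23. 343.]
t 9.5 tcp deck [91. -1.] z 0.1565 yaw -4.088066296421786 [ 0.09967252 -0.25403192 -1.11161506]
```

View pics/w4.png

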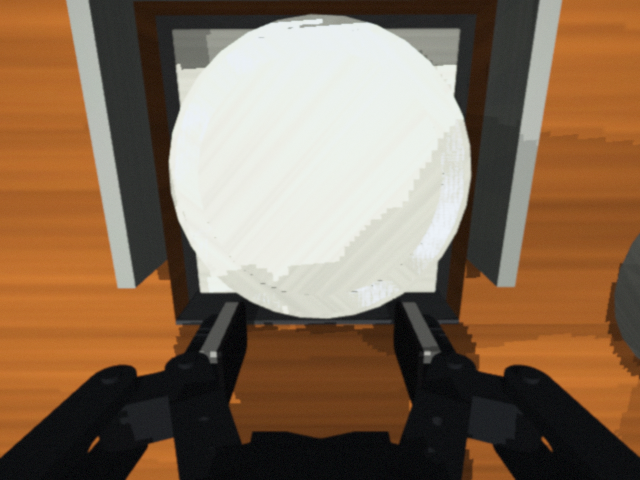

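The wrist view shows the large tin sunk in the well, centred (columns 170 to 470 in a 150 to 490 well) and flat. Next is the middle tin: I go over behind it.

Emit:
arm_command --targets '[[[0, 0, 0.35], [0, 0, 0], 0.3], [[0, 0, 0.35], [0, 0, 0], 0.3], [[0.069, -0.374, 0], [0, 0, -0.142], 0.3], [[0.069, -0.374, 0], [0, 0, -0.142], 0.3], [[0.069, -0.374, 0], [0, 0, -0.142], 0.3], [[0.069, -0.374, 0], [0, 0, -0.142], 0.3], [[0.069, -0.374, 0], [0, 0, -0.142], 0.3], [[0.069, -0.374, 0], [0, 0, -0.142], 0.3]]'

```text
time: 10.3
tcp_pos: [0.6706, -0.2117, 0.2264]
ee_rot: [-0.0, 0.885, -0.466, 0.0]
contact_force: [-0.2, -0.3, -1.1]
finger_gap: 0.0599
gripper_force: 0.0
```

Emit:
arm_command --targets '[[[0, 0, 0], [0, 0, 0], 0.3]]'

```text
time: 10.4
tcp_pos: [0.6703, -0.2154, 0.226]
ee_rot: [0.001, 0.884, -0.467, 0.001]
contact_force: [-0.0, -0.4, -0.4]
finger_gap: 0.06
gripper_force: 0.0
```

Run:
```python
from h import *
im=blobs(); cv2.imwrite("pics/s2.png",im[:,:,::-1])
```

```text
scene large_ 0.73 top 0.124 u 96..193 v -50..63 c [144.   7.]
scene middle 0.91 top 0.158 u 63..158 v -216..-119 c [ 111. -168.]
scene small_ 0.77 top 0.153 u -59..25 v 303..387 c [-17. 345.]
side large_ 0.56 top 0.123 u 91..196 v -54..58 c [143.   2.]
side middle 0.83 top 0.158 u 56..150 v -216..-124 c [ 103. -170.]
side middle 0.38 top 0.155 u -64..20 v 302..386 c [-22. 344.]
side small_ 0.69 top 0.155 u -64..19 v 302..386 c [-23. 344.]
t 10.8 tcp deck [ 148. -221.] z 0.2265 yaw -55.104159427101926 [ 0.73842358 -0.18350923 -0.82589294]
```

View pics/s2.png

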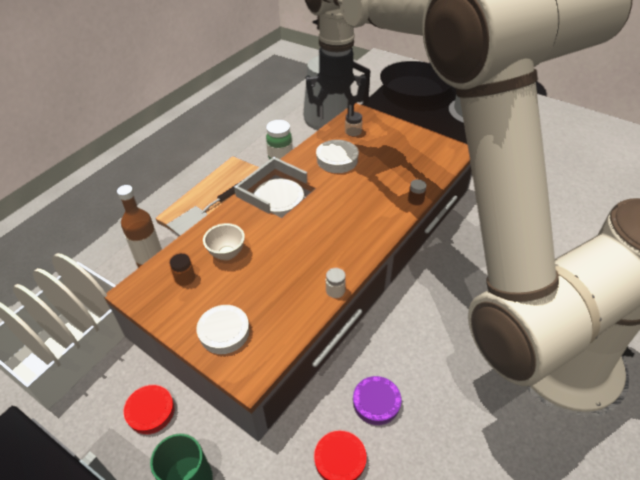

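The side view shows the gripper behind the middle tin (156,338), clear of spice_b. The large tin lies flush in the well. I'll descend and push diagonally.

Emit:
arm_command --targets '[[[0, 0, -0.35], [0, 0, 0], 0.3], [[0, 0, -0.35], [0, 0, 0], 0.3], [[-0.057, 0.082, 0], [0, 0, 0], 0.3], [[-0.057, 0.082, 0], [0, 0, 0], 0.3], [[-0.08, 0.115, 0], [0, 0, 0], 0.3], [[-0.091, 0.132, 0], [0, 0, 0], 0.3], [[-0.102, 0.148, 0], [0, 0, 0], 0.3], [[-0.102, 0.148, 0], [0, 0, 0], 0.3]]'

```text
time: 11.6
tcp_pos: [0.6227, -0.1391, 0.1597]
ee_rot: [-0.0, 0.886, -0.463, 0.003]
contact_force: [1.2, -0.7, -1.0]
finger_gap: 0.0598
gripper_force: 1.2
```

Run:
```python
from h import *
blobs()
```

```text
scene large_ 0.58 top 0.123 u 95..194 v -51..63 c [144.   6.]
scene middle 0.71 top 0.158 u 22..114 v -160..-63 c [  68. -111.]
scene small_ 0.90 top 0.154 u -60..25 v 304..388 c [-17. 346.]
side large_ 0.74 top 0.123 u 92..196 v -53..48 c [144.  -2.]
side middle 0.67 top 0.157 u 11..106 v -159..-64 c [  59. -111.]
side small_ 0.91 top 0.155 u -64..20 v 302..386 c [-22. 344.]
t 12.0 tcp deck [  95. -155.] z 0.1569 yaw -55.23758706716329 [ 0.94680359 -0.81188481  0.47193635]
```

Emit:
arm_command --targets '[[[-0.07, 0.1, 0], [0, 0, 0], 0.3], [[-0.102, 0.148, 0], [0, 0, 0], 0.3], [[-0.102, 0.148, 0], [0, 0, 0], 0.3], [[-0.102, 0.148, 0], [0, 0, 0], 0.3], [[-0.102, 0.148, 0], [0, 0, 0], 0.3], [[-0.102, 0.148, 0], [0, 0, 0], 0.3], [[-0.102, 0.148, 0], [0, 0, 0], 0.3], [[-0.068, 0.099, 0], [0, 0, 0], 0.3]]'

```text
time: 12.8
tcp_pos: [0.5465, -0.0303, 0.1568]
ee_rot: [0.0, 0.886, -0.463, 0.001]
contact_force: [1.7, -2.0, 0.9]
finger_gap: 0.0599
gripper_force: 1.5
```

Emit:
arm_command --targets '[[[-0.045, 0.066, 0], [0, 0, 0], 0.3], [[-0.03, 0.04, 0], [0, 0, 0], 0.3], [[0, 0, 0], [0, 0, 0], 0.3]]'

```text
time: 13.1
tcp_pos: [0.539, -0.0198, 0.1564]
ee_rot: [-0.0, 0.886, -0.463, -0.0]
contact_force: [0.0, -0.8, 0.9]
finger_gap: 0.06
gripper_force: 0.4
```

Run:
```python
from h import *
blobs()
```

```text
scene large_ 0.60 top 0.124 u 95..196 v -51..64 c [146.   6.]
scene middle 0.84 top 0.157 u -71..23 v -48..49 c [-24.   1.]
side large_ 0.92 top 0.123 u 91..196 v -54..62 c [143.   4.]
side middle 0.89 top 0.158 u -78..17 v -49..47 c [-30.  -1.]
side small_ 0.74 top 0.155 u -65..20 v 301..385 c [-23. 343.]
t 13.5 tcp deck [  4. -42.] z 0.1559 yaw -55.216747736341794 [ 0.01677272 -0.87865058  0.67023983]
```

Emit:
arm_command --targets '[[[0.085, -0.123, 0], [0, 0, 0], 0.3], [[0, 0, 0.3], [0, 0, 0], 0.3], [[0, 0, 0.3], [0, 0, 0], 0.3], [[-0.187, 0.103, 0], [0, 0, 0.142], 0.3], [[-0.187, 0.103, 0], [0, 0, 0.142], 0.3], [[-0.187, 0.103, 0], [0, 0, 0.142], 0.3], [[-0.187, 0.103, 0], [0, 0, 0.142], 0.3], [[-0.187, 0.103, 0], [0, 0, 0.142], 0.3]]'

```text
time: 14.3
tcp_pos: [0.4539, 0.0186, 0.2164]
ee_rot: [0.0, 0.994, -0.107, 0.0]
contact_force: [0.4, 0.8, -0.0]
finger_gap: 0.0596
gripper_force: 0.0
```

Emit:
arm_command --targets '[[[-0.187, 0.103, 0], [0, 0, 0.142], 0.3], [[0, 0, 0], [0, 0, 0], 0.3]]'

```text
time: 14.5
tcp_pos: [0.4345, 0.0296, 0.2162]
ee_rot: [-0.0, 0.999, -0.035, -0.0]
contact_force: [0.4, 0.5, -0.6]
finger_gap: 0.0597
gripper_force: 0.0
```

Run:
```python
from h import *
blobs()
```

```text
scene large_ 0.82 top 0.124 u 95..193 v -50..43 c [144.  -3.]
scene middle 0.96 top 0.157 u -72..23 v -46..50 c [-24.   2.]
scene middle 0.28 top 0.132 u -144..222 v -409..422 c [39.  6.]
side large_ 0.97 top 0.123 u 82..197 v -54..48 c [139.  -3.]
side middle 0.56 top 0.158 u -99..18 v -45..62 c [-40.   8.]
t 14.9 tcp deck [-102.    0.] z 0.2163 yaw -4.151172961451108 [-0.25754108 -0.48751493 -0.43994393]
```

Emit:
arm_command --targets '[[[0, 0, -0.3], [0, 0, 0], 0.3], [[0, 0, -0.3], [0, 0, 0], 0.3], [[0.1, -0.007, 0], [0, 0, 0], 0.3], [[0.14, -0.01, 0], [0, 0, 0], 0.3], [[0.17, -0.012, 0], [0, 0, 0], 0.3], [[0.17, -0.012, 0], [0, 0, 0], 0.3], [[0.17, -0.012, 0], [0, 0, 0], 0.3], [[0.17, -0.012, 0], [0, 0, 0], 0.3]]'

```text
time: 15.7
tcp_pos: [0.5288, 0.0226, 0.1571]
ee_rot: [-0.0, 0.999, -0.036, -0.0]
contact_force: [-2.4, -0.0, -0.8]
finger_gap: 0.06
gripper_force: 1.3
```

Emit:
arm_command --targets '[[[0.15, -0.01, 0], [0, 0, 0], 0.3], [[0.15, -0.01, 0], [0, 0, 0], 0.3], [[0.15, -0.01, 0], [0, 0, 0], 0.3], [[0.15, -0.01, 0], [0, 0, 0], 0.3], [[0.15, -0.01, 0], [0, 0, 0], 0.3], [[0.13, -0.009, 0], [0, 0, 0], 0.3], [[0.1, -0.007, 0], [0, 0, 0], 0.3], [[0.07, -0.005, 0], [0, 0, 0], 0.3]]'

```text
time: 16.5
tcp_pos: [0.6337, 0.0155, 0.157]
ee_rot: [0.0, 0.999, -0.036, -0.0]
contact_force: [-0.6, 0.9, -0.9]
finger_gap: 0.0599
gripper_force: 0.7
```

Run:
```python
from h import *
im,d=snapshot("wrist"); cv2.imwrite("pics/w5.png",im[:,:,::-1])
blobs()
```

```text
scene middle 0.77 top 0.127 u 97..191 v -44..65 c [144.  11.]
scene small_ 0.66 top 0.154 u -60..25 v 303..387 c [-18. 345.]
side middle 0.93 top 0.130 u 79..130 v 2..67 c [105.  34.]
t 16.95 tcp deck [95.  1.] z 0.1566 yaw -4.089288244933354 [-0.21427305  0.41304738 -0.13936273]
```

View pics/w5.png

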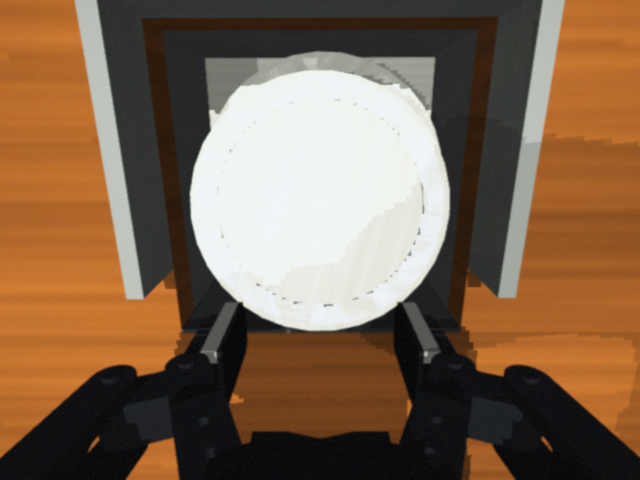

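The wrist view shows the middle tin on the large one, flat and sunk in the well (columns 190 to 450). Next is the small tin: raise, turn and go behind it.

Emit:
arm_command --targets '[[[-0.05, 0.004, 0.35], [0, 0, 0], 0.3], [[-0.05, 0.003, 0.35], [0, 0, 0], 0.3], [[-0.07, 0.377, 0], [0, 0, 0.1364], 0.3], [[-0.07, 0.377, 0], [0, 0, 0.1364], 0.3], [[-0.07, 0.377, 0], [0, 0, 0.1364], 0.3], [[-0.07, 0.377, 0], [0, 0, 0.1364], 0.3], [[-0.07, 0.377, 0], [0, 0, 0.1364], 0.3], [[-0.07, 0.377, 0], [0, 0, 0.1364], 0.3]]'

```text
time: 17.75
tcp_pos: [0.5799, 0.2441, 0.2265]
ee_rot: [0.0, 0.923, 0.386, 0.0]
contact_force: [0.3, 0.4, 0.8]
finger_gap: 0.06
gripper_force: 0.0
```

Emit:
arm_command --targets '[[[-0.07, 0.377, 0], [0, 0, 0.1364], 0.3], [[-0.07, 0.377, 0], [0, 0, 0.1364], 0.3], [[-0.07, 0.377, 0], [0, 0, 0.1364], 0.3], [[-0.07, 0.377, 0], [0, 0, 0.1364], 0.3], [[-0.07, 0.377, 0], [0, 0, 0.1364], 0.3], [[0, 0, 0], [0, 0, 0], 0.3]]'

```text
time: 18.35
tcp_pos: [0.5433, 0.4354, 0.2261]
ee_rot: [-0.001, 0.729, 0.684, 0.0]
contact_force: [-0.6, 0.3, 0.1]
finger_gap: 0.0597
gripper_force: 0.0
```

Run:
```python
from h import *
blobs(); print(np.round(monitor.sense()["qpos"],2))
```

```text
scene middle 0.95 top 0.119 u 96..191 v -44..65 c [143.  10.]
scene small_ 0.92 top 0.153 u -45..26 v 304..388 c [ -9. 346.]
side small_ 0.95 top 0.155 u -64..13 v 302..384 c [-26. 343.]
t 18.75 tcp deck [-21. 408.] z 0.2265 yaw 85.8319133564341 [-0.34542661 -0.42734221 -0.40965868]
[ 0.49  0.48  1.25 -0.    1.41  0.57]
```

Emit:
arm_command --targets '[[[0, 0, -0.35], [0, 0, 0], 0.3], [[0, 0, -0.35], [0, 0, 0], 0.3], [[-0.007, -0.1, 0], [0, 0, 0], 0.3], [[-0.01, -0.15, 0], [0, 0, 0], 0.3], [[-0.013, -0.18, 0], [0, 0, 0], 0.3], [[-0.013, -0.18, 0], [0, 0, 0], 0.3], [[-0.013, -0.18, 0], [0, 0, 0], 0.3], [[-0.013, -0.18, 0], [0, 0, 0], 0.3]]'

```text
time: 19.55
tcp_pos: [0.5392, 0.333, 0.1583]
ee_rot: [0.0, 0.732, 0.681, 0.001]
contact_force: [-0.0, 1.1, -1.5]
finger_gap: 0.0602
gripper_force: 1.0
```

Run:
```python
from h import *
blobs()
```

```text
scene middle 0.67 top 0.119 u 96..191 v -46..62 c [144.   8.]
scene small_ 0.82 top 0.153 u -56..25 v 231..315 c [-15. 273.]
side large_ 0.31 top 0.174 u -281..-110 v -162..230 c [-196.   34.]
side small_ 0.84 top 0.154 u -89..9 v 223..324 c [-40. 274.]
t 19.95 tcp deck [-21. 313.] z 0.1568 yaw 85.9717872437537 [0.74055196 0.15897631 0.18061284]
```

Emit:
arm_command --targets '[[[-0.008, -0.12, 0], [0, 0, 0], 0.3], [[-0.013, -0.19, 0], [0, 0, 0], 0.3], [[-0.013, -0.19, 0], [0, 0, 0], 0.3], [[-0.013, -0.19, 0], [0, 0, 0], 0.3], [[-0.013, -0.19, 0], [0, 0, 0], 0.3], [[-0.013, -0.19, 0], [0, 0, 0], 0.3], [[-0.013, -0.19, 0], [0, 0, 0], 0.3], [[-0.013, -0.19, 0], [0, 0, 0], 0.3]]'

```text
time: 20.75
tcp_pos: [0.5286, 0.1886, 0.1565]
ee_rot: [-0.0, 0.732, 0.682, 0.001]
contact_force: [0.5, 3.1, -0.2]
finger_gap: 0.0599
gripper_force: 1.5
```

Emit:
arm_command --targets '[[[-0.013, -0.19, 0], [0, 0, 0], 0.3], [[-0.013, -0.19, 0], [0, 0, 0], 0.3], [[-0.013, -0.19, 0], [0, 0, 0], 0.3], [[-0.013, -0.18, 0], [0, 0, 0], 0.3], [[-0.01, -0.15, 0], [0, 0, 0], 0.3], [[-0.009, -0.12, 0], [0, 0, 0], 0.3], [[-0.007, -0.1, 0], [0, 0, 0], 0.3], [[-0.004, -0.06, 0], [0, 0, 0], 0.3]]'

```text
time: 21.55
tcp_pos: [0.5205, 0.0705, 0.1565]
ee_rot: [-0.0, 0.732, 0.681, 0.0]
contact_force: [1.5, 3.7, 0.8]
finger_gap: 0.0598
gripper_force: 1.7
```

Emit:
arm_command --targets '[[[-0.003, -0.04, 0], [0, 0, 0], 0.3], [[0, 0, 0], [0, 0, 0], 0.3]]'

```text
time: 21.75
tcp_pos: [0.5202, 0.0666, 0.1563]
ee_rot: [0.0, 0.732, 0.682, -0.0]
contact_force: [0.4, 0.3, 0.3]
finger_gap: 0.0598
gripper_force: 0.6
```

Run:
```python
from h import *
blobs()
```

```text
scene middle 0.79 top 0.119 u 94..189 v -44..27 c [142.  -9.]
side middle 0.96 top 0.119 u 41..185 v -46..62 c [113.   8.]
side small_ 0.82 top 0.154 u -86..17 v -7..60 c [-34.  27.]
t 22.15 tcp deck [-21.  44.] z 0.1561 yaw 85.95291098669854 [0.16942554 0.48299082 0.61180133]
```

Emit:
arm_command --targets '[[[-0.001, -0.02, 0], [0, 0, 0], 0.3], [[0.01, 0.15, 0], [0, 0, 0], 0.3], [[0, 0, 0.3], [0, 0, 0], 0.3], [[0, 0, 0.3], [0, 0, 0], 0.3], [[-0.068, -0.047, 0], [0, 0, -0.1364], 0.3], [[-0.068, -0.047, 0], [0, 0, -0.1364], 0.3], [[-0.068, -0.047, 0], [0, 0, -0.1364], 0.3], [[-0.068, -0.047, 0], [0, 0, -0.1364], 0.3]]'

```text
time: 22.95
tcp_pos: [0.4936, 0.0619, 0.2164]
ee_rot: [0.0, 0.895, 0.445, 0.0]
contact_force: [-0.7, 0.8, 0.5]
finger_gap: 0.06
gripper_force: 0.0
```

Emit:
arm_command --targets '[[[-0.068, -0.047, 0], [0, 0, -0.1364], 0.3], [[-0.068, -0.047, 0], [0, 0, -0.1364], 0.3], [[-0.068, -0.047, 0], [0, 0, -0.1364], 0.3], [[-0.068, -0.047, 0], [0, 0, -0.1364], 0.3], [[-0.068, -0.047, 0], [0, 0, -0.1364], 0.3], [[-0.068, -0.047, 0], [0, 0, -0.1364], 0.3], [[-0.068, -0.047, 0], [0, 0, -0.1364], 0.3], [[0, 0, 0], [0, 0, 0], 0.3]]'

```text
time: 23.75
tcp_pos: [0.4459, 0.0288, 0.2163]
ee_rot: [0.0, 0.999, -0.036, -0.0]
contact_force: [0.4, 0.3, 0.8]
finger_gap: 0.0598
gripper_force: 0.0
```

Run:
```python
from h import *
blobs()
```

```text
scene middle 0.76 top 0.119 u 96..190 v -45..64 c [143.  10.]
scene small_ 0.82 top 0.153 u -59..23 v -35..46 c [-18.   6.]
side middle 0.64 top 0.118 u 84..185 v -47..45 c [134.  -1.]
side small_ 0.93 top 0.154 u -90..16 v -36..62 c [-37.  13.]
t 24.15 tcp deck [-92.   1.] z 0.2163 yaw -4.029881840721511 [-0.53133769  0.06306557  0.49096619]
```

Emit:
arm_command --targets '[[[0, 0, -0.3], [0, 0, 0], 0.3], [[0, 0, -0.31], [0, 0, 0], 0.3], [[0.1, -0.007, 0], [0, 0, 0], 0.3], [[0.14, -0.01, 0], [0, 0, 0], 0.3], [[0.17, -0.012, 0], [0, 0, 0], 0.3], [[0.17, -0.012, 0], [0, 0, 0], 0.3], [[0.17, -0.012, 0], [0, 0, 0], 0.3], [[0.17, -0.012, 0], [0, 0, 0], 0.3]]'

```text
time: 24.95
tcp_pos: [0.5397, 0.0218, 0.1563]
ee_rot: [0.0, 0.999, -0.035, -0.0]
contact_force: [-1.4, -1.0, -0.5]
finger_gap: 0.0599
gripper_force: 1.2
```

Emit:
arm_command --targets '[[[0.15, -0.01, 0], [0, 0, 0], 0.3], [[0.15, -0.01, 0], [0, 0, 0], 0.3], [[0.15, -0.01, 0], [0, 0, 0], 0.3], [[0.15, -0.01, 0], [0, 0, 0], 0.3], [[0.15, -0.01, 0], [0, 0, 0], 0.3], [[0.13, -0.009, 0], [0, 0, 0], 0.3], [[0.09, -0.007, 0], [0, 0, 0], 0.3], [[0.06, -0.005, 0], [0, 0, 0], 0.3]]'

```text
time: 25.75
tcp_pos: [0.6428, 0.0146, 0.1563]
ee_rot: [0.0, 0.999, -0.036, 0.001]
contact_force: [0.2, -0.6, -0.1]
finger_gap: 0.0597
gripper_force: 0.0
```

Run:
```python
from h import *
im,d=snapshot("wrist"); cv2.imwrite("pics/w6.png",im[:,:,::-1])
blobs()
```

```text
scene small_ 0.85 top 0.113 u 99..173 v -38..32 c [136.  -3.]
side large_ 0.66 top 0.174 u 64..144 v 166..244 c [104. 205.]
side small_ 0.72 top 0.113 u 89..165 v -41..44 c [127.   1.]
t 26.2 tcp deck [103.   1.] z 0.1554 yaw -4.086231422106235 [-0.09065752  0.50365594 -0.08449565]
```

View pics/w6.png

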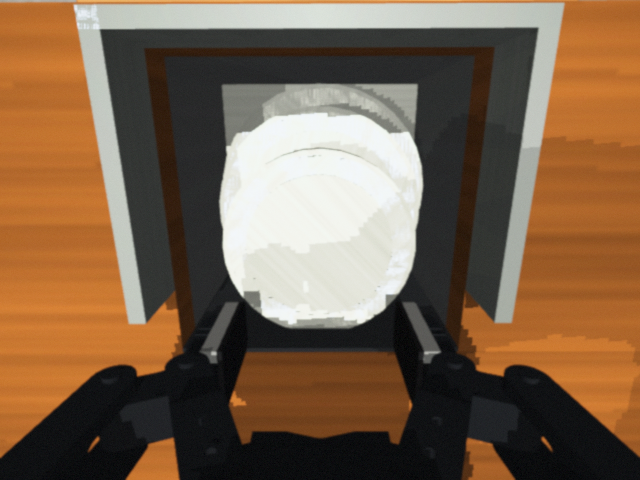

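The wrist view shows the small tin on the stack, sitting a little towards the front (rows 150 to 325). I'll retract and check its flatness and offset.

Emit:
arm_command --targets '[[[-0.1, 0.007, 0.2], [0, 0, 0], 0.3], [[-0.2, 0.014, 0.4], [0, 0, 0], 0.3], [[-0.3, 0.02, 0.4], [0, 0, 0], 0.3], [[-0.4, 0.03, 0.3], [0, 0, 0], 0.3], [[0, 0, 0], [0, 0, 0], 0.3]]'

```text
time: 26.7
tcp_pos: [0.5407, 0.0222, 0.2916]
ee_rot: [0.001, 0.999, -0.035, 0.005]
contact_force: [1.4, 1.3, 0.6]
finger_gap: 0.0599
gripper_force: 0.0
```

Run:
```python
from h import *
blobs()
for n in ("scene","side","wrist"):
    s=monitor.sense(); im,d=snapshot(n); rs=regions_of("small_tin_center",n)
    rr,cc=np.nonzero(d>0)
    if n!="wrist": w=world(n,d,np.c_[rr,cc])
    else:
        from scipy.spatial.transform import Rotation as Ro
        m=camera_model(n); q=s["ee_rot"]; T=np.eye(4); T[:3,:3]=Ro.from_quat([q[1],q[2],q[3],q[0]]).as_matrix(); T[:3,3]=s["tcp_pos"]
        u=cv2.undistortPoints(np.c_[cc,rr].astype(float).reshape(-1,1,2),np.array(m["mtx"]),np.array(m["distortion"])).reshape(-1,2); z=d[rr,cc]
        w=(T@np.array(m["mount"])@np.c_[u[:,0]*z,-u[:,1]*z,-z,np.ones(len(z))].T).T[:,:3]
    uv=(w[:,:2]*1000-O)@A
    k=(uv[:,0]>86)&(uv[:,0]<204)&(abs(uv[:,1])<59)&(w[:,2]<.128)&(w[:,2]>0)
    p=np.c_[uv[k],w[k,2]*1000]; h=np.histogram(p[:,2],bins=np.arange(0,130,4)); print(n,{int(b):int(c) for c,b in zip(*h) if c>20})
    top=np.percentile(p[:,2],90); t=p[abs(p[:,2]-top)<8]; c,*_=np.linalg.lstsq(np.c_[t[:,:2],np.ones(len(t))],t[:,2],rcond=None)
    print("tilt",c[:2],"top",top,"ext",np.percentile(t[abs(t[:,2]-top)<4],[.5,99.5],axis=0))
cv2.imwrite("pics/w7.png",im[:,:,::-1])
```

```text
side small_ 0.77 top 0.114 u 96..167 v -41..44 c [131.   2.]
t 27.1 tcp deck [3. 1.] z 0.2836 yaw -4.095760270761178 [-0.27393366  0.06703653 -0.80053302]
scene {88: 63, 92: 34, 96: 39, 100: 38, 104: 56, 108: 317, 112: 327, 116: 64, 120: 45, 124: 61}
tilt [-0.04481898 -0.05303872] top 119.77995119097409 ext [[ 86.54515268 -58.91358892 115.80578414]
 [190.20363495  52.8634244  123.6533959 ]]
side {100: 26, 108: 274, 112: 421, 116: 25, 120: 22}
tilt [ 0.01856396 -0.00609444] top 114.82829802423831 ext [[ 96.41414651 -58.24107412 110.86851209]
 [203.84444832  44.19805694 118.29071506]]
wrist {32: 364, 36: 1192, 64: 386, 68: 37, 88: 166, 92: 638, 108: 27, 112: 10876, 116: 1218, 120: 26}
tilt [ 0.00477669 -0.00232402] top 115.90570665648549 ext [[ 88.02641484 -40.6148653  112.84250305]
 [157.49068382  43.93575392 117.15279356]]
```

View pics/w7.png

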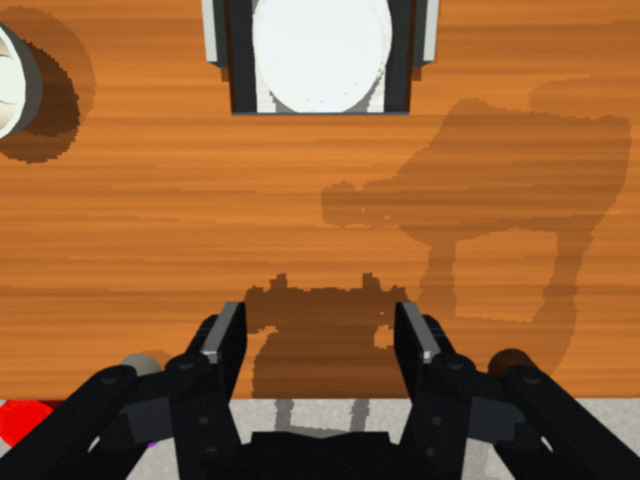

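The stack is flat: tops at about 115, 92 and 66 mm above the platform at 35 mm. The platform has sunk about 93 mm, and the small tin is about 14 mm off centre.

```bash
python3 -c "
from rig import hand_in
print(hand_in())"
```

```text
the job is handed in; nothing more can be done
None
```

The job is handed in, with no verdict returned: all three tins are in the lift, large then middle then small, the top one measured flat, the platform sunk about 93 mm and no pot seen touched or moved, at about 27 s; I viewed 11 pictures, one over the limit of 10.

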